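# Show the camera the touch-up dot in the swivel mirror

## Task

Of the two freshly sprayed covers, one bears an orange touch-up dot on the side hidden from the small inspection camera (the other dot is blue): take the swivel mirror by the yellow grip on top and turn it until the camera sees the orange dot in the middle of the mirror. The mirror springs back when let go, so finish while still holding the grip steady at that angle. Do not touch the wet covers or shift anything else on the bench.

Things in the scene. Friction and masses are not known exactly. Their poses are not given: they have to be found in the camera images.
- station: Grey inspection station bolted to the bench: a 90 mm round base under a swivel mirror, and a bar to a small black camera that looks at the mirror. Origin on the table, on the mirror's vertical swivel axis. Its -x axis points from the mirror to the camera, whose lens is 170 mm away and 85 mm above the table; the camera is 44 mm wide and its top is 107 mm above the table. The station does not move, and its yaw and place differ each time.
- turn (a joint): Swivel of the mirror about the station's vertical axis, rad, range -0.9 to 0.9, positive counterclockwise seen from above. The mirror is a round glass of 50 mm diameter in a black rim, its centre on the axis 85 mm above the table. At 0 it faces the camera squarely. A spring (0.12 N m/rad) turns it back to 0 when let go. Turning the mirror by an angle turns the camera's reflected view by twice that angle, the same way.
- grip (a point): Yellow upright bar on top of the mirror, turning with it about the swivel axis: 14 mm thick (its x), 60 mm long (its y, along the mirror's face), 36 mm high; made to be pinched across its thickness from above. This point is the bar's centre, on the axis, 144 mm above the table; the bar spans 126 to 162 mm above the table. Its -x axis is the way the mirror faces.
- sight: Thin red pointer, 95 mm from the swivel axis to its tip, under the mirror, 22 mm above the table, geared to turn twice as far as the mirror: it points along the line on which the camera sees by way of the mirror. Origin on the table on the swivel axis; its x axis is that line of sight, so what lies on this line appears in the middle of the mirror to the camera. At mirror angle 0 it points to the camera.
- dot_orange (a point): Centre of the orange dot (28 mm diameter) on the +x face of the cover to be touched up, 85 mm above the table, level with mirror and camera.
- dot_blue (a point): Centre of the blue dot (28 mm diameter) on the +x face of the other cover, 85 mm above the table.
- panel_orange: Dark grey freshly sprayed housing cover, 110 mm wide (y), 6 mm thick (x), top at 155 mm, standing upright on two wooden feet 90 mm long in x; an orange dot on its +x face, the face turned away from the robot and the inspection camera. Stands left or right of the inspection camera, swapped at random with the blue-dot cover. Origin on the table under its centre. Wet paint: do not touch.
- panel_blue: Dark grey freshly sprayed housing cover, 110 mm wide (y), 6 mm thick (x), top at 155 mm, standing upright on two wooden feet 90 mm long in x; a blue dot on its +x face, the face turned away from the robot and the inspection camera. Stands left or right of the inspection camera, swapped at random with the orange-dot cover. Origin on the table under its centre. Wet paint: do not touch.
- tin: Bystander: closed paint tin, 80 mm diameter, 95 mm high; origin under its centre. Leave it alone.
- tape: Bystander: roll of yellow masking tape lying flat, 100 mm diameter, 25 mm high; origin under its centre. Leave it alone.
- sander: Bystander: cork sanding block 110 x 65 x 35 mm; origin under its centre. Leave it alone.
- cup: Bystander: white mixing cup, 72 mm diameter, 85 mm high; origin under its centre. Leave it alone.
- driver: Bystander: screwdriver with a green handle, lying; origin under its centre line. Leave it alone.
- thinner: Bystander: grey thinner bottle, 68 mm diameter, 170 mm high; origin under its centre. Leave it alone.
There are look-alikes about, which are no part of the job. Leave any green look-alike of the panel_orange alone.

How it is judged:
By the outcome, as a careful person would: the job done as asked, in the order asked, and still so for the second after the job is handed in, while the arm keeps its last pose, push and grip.
It also fails if it takes over 29 s, if anything falls off the work surface, if the arm or the gripper's body presses on something with over 40 N, if the wrist force passes 120 N, or if a joint passes its speed limit or range.

## Robot

A 6-joint arm with a two-finger parallel gripper is mounted at the origin on the work surface. World frame = base frame: x ahead of the robot, y to its left, z up, the work surface at z = 0. Lengths are in m, angles in rad, forces in N, time in s.
With the tool pointing down it reaches from about 0.3 to 0.875 m from the base axis. Payload 6.4 kg.
Tool frame: the origin (TCP) lies on the centre line of the jaws, within the pads' length; the fingertips stand manip.finger_overhang ahead of it and the grasp point (between the pads) lies 11 mm behind it (manip.finger_overhang is the distance from the TCP to the fingertips, in m); z points along the fingers, y is the line along which they close (so a half turn about z gives the same grasp; the last joint's range is limited). The gripper opens to 88 mm and grips with 3 to 60 N. Pads are 18 mm wide; open, the fingers measure 123 mm over their backs; the gripper's body (75 mm by 187 mm) begins 45 mm behind the grasp point.
Start: joints at [1.034, 0.181, 1.607, -0, 1.354, -0.206], TCP at [0.187, 0.544, 0.247] pointing down, gripper open.
Joint ranges: [-2.99, 2.99], [-0.89, 2.07], [0.3, 2.58], [-1.14, 4.28], [0, 2.63], [-3.12, 3.12]. Speed limits (rad/s): [2.57, 2.57, 3.01, 3.14, 3.14, 3.14].

## Interface

Orientations are given as a unit quaternion [w, x, y, z].
In Python, from station import status, imaging, order, boxes_of, landmark_of, manip gives the robot as it stands. The module is installed in compiled form; this text tells all that it offers.
- The arm moves only by the tool jog_arm, never from a script. Its argument "series" is a list of rows, each a list of 3 entries, a list of its own where there are three numbers: the shift along the world's x, y, z in cm, then the turn about the world's z in rad, then the gripper command: -1 is shut, 1 is fully open, values between are in proportion. A call has 1 to 8 rows; each row shifts and turns the commanded pose from where the row before left it; what a row does not reach is not made up. A row lasts 1/8 s, in which the tool goes at most 62.5 mm and 10.7 degrees, less where a joint would pass 70% of its speed; a pose out of reach is approached as far as the arm can. A call with a gripper value outside its range is refused whole. The fingers move at their own pace and stop on an object; "grip_force" is the grip in N (left out, the last holds). Time passes only in rows, so rows that do not move let the fingers close. It gives the time, the measured TCP pose, the force, the opening and the grip force at its end, in the units of the state.
- status.state(): the state, without advancing time (a new reading comes with each control period).
- imaging.camera(name): name is "scene" or "top" or "wrist"; returns the picture (480x640x3 uint8, blue, green, red); there is no depth.
- imaging.camera_params(name): a dict with "intrinsics" (3x3 intrinsics, pixels), "k1" (the pictures are not rectified: a ray, as slopes to the right and down, at radius r is drawn at 1 + k1 r^2 times it, then the intrinsics apply), "R" (3x3) and "t" (3): a world point X has camera coordinates R X + t; the wrist camera has in their place "mount" (4x4, takes a point from camera to tool coordinates, whose origin is the TCP and whose axes are the flange's). Camera axes: x right, y down, z forward; pixel columns grow to the right and rows downward; lengths in m; the calibration is good to about 2 mm. A picture is of the moment at which its call begins: read the wrist's pose just before it. camera_params takes no time and is no camera call.
- order.close_job(): hands the job in; it is judged then, once.
Trained networks look in the newest picture that a camera, given by its name, has taken for a name from the list of things; names that differ only in an ending like _2 or _b are one class to them, and where a whole thing is asked for, a point or a joint stands for the part that bears it (a point fixed in the world has none). Each returns a list of dicts, best first, with "conf" (0 to 1); they miss things now and then, are a little off and sometimes report something else, mostly with a low value. They report only what shows in the picture. A call takes as long as a camera call. They do not tell look-alikes from the thing itself.
- boxes_of(thing, camera): "xyz" ([x, y, z] in m, in the coordinates of the camera as it stood for that picture, good to about 4 mm: the middle of the surface that is visible of it).
- landmark_of(thing, camera): "xyz" ([x, y, z] in m, in the coordinates of the camera as it stood for that picture, good to about 4 mm: a listed point, or the origin of a listed thing).
The state is a dict: "time_s": time; "joint_positions": joint angles; "joint_vel": joint speeds; "effort": joint torques, N m; "ee_pos": TCP position; "eef_rot": TCP orientation; "contact_force": force on the tool from outside, world axes, zero at the start; "ft_torque": the same for the moment, N m; "width": finger opening in m; "grip_force": force on a finger pad.
Only numpy, scipy, OpenCV 4.12 (cv2) and the standard library are available. Lean on these libraries where they do the work, as an engineer would, in place of code of your own. Each camera call takes 0.05 s, during which the arm holds its last target. There are 200 camera calls.

## Working session

There is one attempt and no reset: what is moved stays moved. The work goes in short steps, Python scripts to look and compute and a tool call to move; the robot and the scene stay as the last step left them, time stands still between calls to the robot, and variables do not carry over. Pictures are saved under pics/ and viewed, at most 10 in all, crops included, and the job is handed in when it is done.

Besides the shell and the picture viewer there is one more tool, called after "Emit:" as name([rows], argument=value, ...), one row to a line, values as JSON. jog_arm: Moves the arm, as the interface text tells. Its arguments: {"type":"object","properties":{"series":{"type":"array"},"grip_force":{"type":"number"}},"required":["series"]}

```bash
mkdir -p pics
cat > h.py <<'E'
import numpy as np, cv2
from station import status, imaging, order, boxes_of, landmark_of, manip
from scipy.spatial.transform import Rotation as Rn
def pose(cam):
    p=imaging.camera_params(cam)
    if cam=="wrist":
        s=status.state(); w,x,y,z=s["eef_rot"]; T=np.eye(4); T[:3,:3]=Rn.from_quat([x,y,z,w]).as_matrix(); T[:3,3]=s["ee_pos"]
        M=T@np.array(p["mount"]); R=M[:3,:3].T; return p,R,-R@M[:3,3]
    return p,np.array(p["R"]),np.array(p["t"])
def world(cam,x): p,R,t=pose(cam); return R.T@(np.array(x)-t)
def proj(cam,X):
    p,R,t=pose(cam); c=R@np.array(X)+t; s=c[:2]/c[2]; s=s*(1+p["k1"]*(s@s)); K=np.array(p["intrinsics"]); return K[:2,:2]@s+K[:2,2]
def ray(cam,uv,z):
    p,R,t=pose(cam); K=np.array(p["intrinsics"]); d=np.array([p["k1"],0,0,0],float)
    s=cv2.undistortPoints(np.array([[uv]],float),K,d)[0,0]; dr=R.T@np.array([*s,1]); o=-R.T@t; return o+dr*(z-o[2])/dr[2]
def find(f,thing,cam):
    for d in f(thing,cam)[:3]: 
        X=world(cam,d["xyz"]); print(f.__name__,cam,thing,round(d["conf"],2),X.round(3),proj(cam,X).round())
E
python3 - <<'E'
from h import *
print(status.state()["ee_pos"],manip.finger_overhang)
for c in("scene","top"):
    cv2.imwrite(f"pics/{c}.png",imaging.camera(c))
    for t in("station","grip","sight","dot_orange","dot_blue","panel_orange","panel_blue"): find(landmark_of,t,c)
print(status.state()["time_s"])
E
```

```text
[0.18648915 0.54336804 0.2458277 ] 0.008
call scene station 0.72 [0.684 0.021 0.001] [319. 314.]
call scene grip 0.88 [0.681 0.015 0.141] [318. 278.]
call scene grip 0.28 [0.687 0.019 0.001] [318. 315.]
call scene dot_orange 0.97 [ 0.395 -0.243  0.082] [293. 186.]
call scene dot_orange 0.77 [ 0.359 -0.093  0.085] [345. 196.]
call scene dot_orange 0.3 [ 0.365  0.239 -0.004] [449. 265.]
call scene dot_blue 0.84 [0.361 0.238 0.084] [456. 243.]
call scene dot_blue 0.66 [0.677 0.021 0.002] [321. 312.]
call scene panel_orange 0.76 [ 0.362 -0.095 -0.   ] [343. 218.]
call scene panel_orange 0.6 [ 0.396 -0.244  0.005] [294. 206.]
call scene panel_orange 0.55 [ 0.397 -0.244  0.081] [293. 186.]
call scene panel_blue 0.56 [ 0.369  0.238 -0.001] [449. 266.]
call top station 0.95 [ 0.683  0.019 -0.002] [308. 199.]
call top station 0.64 [ 0.526  0.389 -0.   ] [180. 255.]
call top grip 0.75 [0.69  0.02  0.142] [305. 186.]
call top sight 0.5 [0.683 0.019 0.   ] [309. 199.]
call top sight 0.42 [0.359 0.233 0.001] [234. 313.]
call top dot_orange 0.85 [ 0.395 -0.242  0.091] [407. 298.]
call top dot_orange 0.73 [ 0.357 -0.092  0.081] [351. 313.]
call top dot_blue 0.77 [0.362 0.241 0.083] [225. 313.]
call top panel_orange 0.86 [ 0.364 -0.095 -0.   ] [350. 310.]
call top panel_blue 0.88 [0.356 0.235 0.003] [233. 314.]
0.8
```

View pics/scene.png

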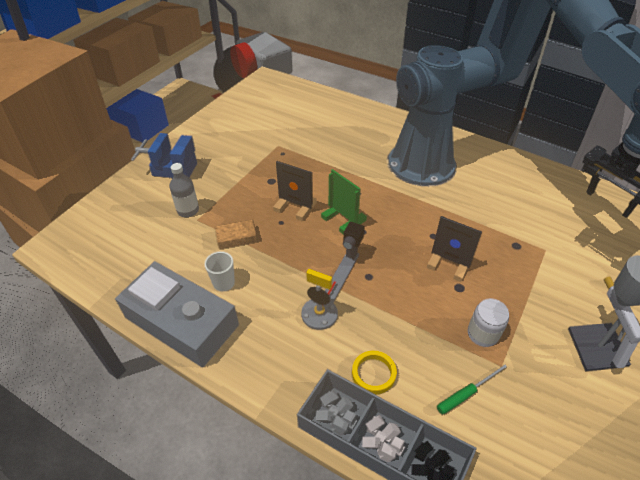

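View pics/top.png

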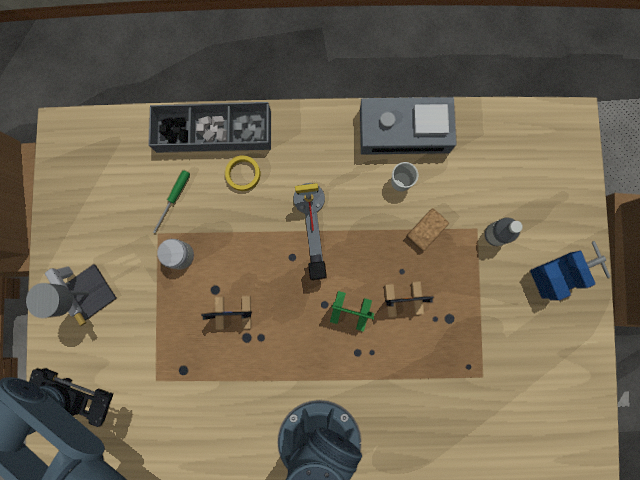

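Run:
```python
import cv2
s=cv2.imread("pics/scene.png")[150:340,250:500]
cv2.imwrite("pics/scrop.png",cv2.resize(s,None,fx=3,fy=3,interpolation=cv2.INTER_CUBIC))
s=cv2.imread("pics/top.png")[150:350,190:440]
cv2.imwrite("pics/tcrop.png",cv2.resize(s,None,fx=3,fy=3,interpolation=cv2.INTER_CUBIC))
```

```text
(no output)
```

The dot of interest is the orange one at scene (293,186) on the dark grey cover. It could be confused with the green look-alike at (344,196) and the blue-dot cover at (456,243). The yellow grip is at scene (319,276) and top (307,188), and the yellow tape roll at (375,371) could be mistaken for it. The inspection camera is at top (317,268). I'll check both in close crops.

View pics/tcrop.png

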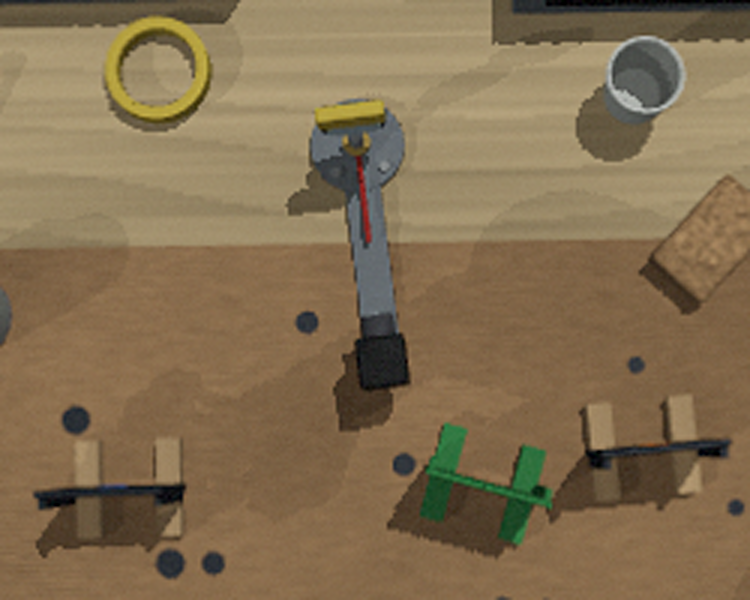

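View pics/scrop.png

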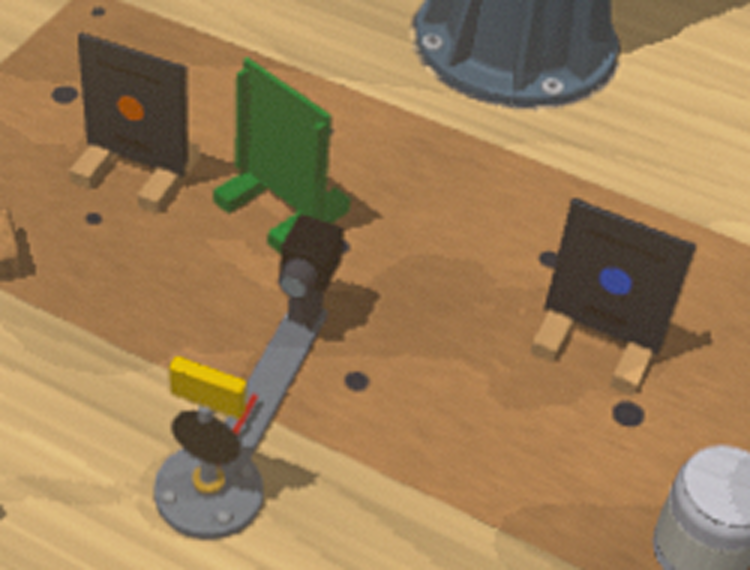

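Run:
```python
from h import *
S=np.array([.684,.020])
im=cv2.imread("pics/top.png"); h=cv2.cvtColor(im,cv2.COLOR_BGR2HSV)
m=cv2.inRange(h,(20,120,100),(35,255,255)); m[:,:285]=0;m[:,330:]=0;m[:170]=0;m[225:]=0
pts=cv2.findNonZero(m); r=cv2.minAreaRect(pts); b=cv2.boxPoints(r); print(r,[ray("top",q,.162).round(3)[:2] for q in b])
r=((h[...,0]<8)|(h[...,0]>172))&(h[...,1]>130)&(h[...,2]>80); r[:,:285]=0;r[:,330:]=0;r[:180]=0;r[260:]=0
v,u=np.nonzero(r); P=np.array([ray("top",(a,c),.022)[:2] for a,c in zip(u,v)]); print(len(P),P.mean(0),P[P[:,0].argmin()])
d=S-P.mean(0); print("sight yaw",np.arctan2(d[1],d[0]))
# camera top centre
m=(h[...,2]<60); m[:,:305]=0;m[:,332:]=0;m[:255]=0;m[285:]=0
v,u=np.nonzero(m); print(u.min(),u.max(),v.min(),v.max()); c=ray("top",(u.mean(),v.mean()),.1)[:2]; d=S-c; print(c,np.hypot(*d),"cam yaw",np.arctan2(d[1],d[0]))
D=np.array([.395,-.243])-S; print("dot dir",np.arctan2(-D[1],-D[0]),np.hypot(*D))
```

```text
((306.0, 190.5), (15.0, 22.0), 90.0) [array([0.693, 0.046]), array([ 0.692, -0.01 ]), array([ 0.653, -0.01 ]), array([0.654, 0.047])]
47 [0.62610394 0.01195983] [0.58901045 0.00902856]
sight yaw 0.13798989565286457
308 326 255 280
[ 0.47509792 -0.00403973] 0.21028073901217892 cam yaw 0.11457256408624163
dot dir 0.7383315000814374 0.39075567814172585
```

The crops confirm it: the orange dot (scene crop (131,108)) is on the dark grey cover on the robot's right (−y). The green board is the look-alike, and the sight currently points at the camera. The sight has to turn about +0.62 rad, so the mirror turns about +0.31.

Run:
```python
from h import *
s=status.state(); w,x,y,z=s["eef_rot"]; R=Rn.from_quat([x,y,z,w]).as_matrix(); print(R.round(3)); print("tool y yaw",np.arctan2(R[1,1],R[0,1]),s["time_s"],s["width"])
print(imaging.camera_params("wrist")["mount"])
```

```text
[[-0.946  0.325  0.   ]
 [ 0.325  0.946  0.   ]
 [ 0.     0.    -1.   ]]
tool y yaw 1.240007880375731 0.8 0.08824260460659523
[[-6.28269104e-04 -9.58338730e-01 -2.85633477e-01  7.35189084e-02]
 [ 9.99999727e-01 -4.91166841e-04 -5.51632557e-04 -4.10845856e-04]
 [ 3.88357152e-04 -2.85633745e-01  9.58338778e-01 -1.39100589e-01]
 [ 0.00000000e+00  0.00000000e+00  0.00000000e+00  1.00000000e+00]]
```

Emit:
jog_arm([
  [[3.5, -3.7, 0.3], -0.08, 1],
  [[3.5, -3.7, 0.3], -0.08, 1],
  [[3.5, -3.7, 0], -0.08, 1],
  [[3.5, -3.7, 0], -0.08, 1],
  [[3.5, -3.7, 0], -0.08, 1],
  [[3.5, -3.7, 0], -0.08, 1],
  [[3.5, -3.7, 0], -0.08, 1],
  [[3.5, -3.7, 0], -0.08, 1],
])

```text
time_s: 1.8
ee_pos: [0.4678, 0.2465, 0.253]
eef_rot: [0.0, 0.468, 0.884, 0.0]
contact_force: [-0.2, 0.2, 0.3]
width: 0.0881
grip_force: 0.0
```

Emit:
jog_arm([
  [[3.5, -3.7, 0], -0.08, 1],
  [[3.5, -3.7, 0], -0.08, 1],
  [[3.5, -3.7, 0], -0.08, 1],
  [[3.5, -3.7, 0], -0.08, 1],
  [[3.5, -3.7, 0], -0.08, 1],
  [[3.5, -3.7, 0], -0.08, 1],
  [[0, 0, 0], 0, 1],
  [[0, 0, 0], 0, 1],
])

```text
time_s: 2.8
ee_pos: [0.6763, 0.026, 0.2522]
eef_rot: [-0.001, 0.663, 0.748, -0.0]
contact_force: [-0.4, -0.2, 0.0]
width: 0.0879
grip_force: 0.0
```

Run:
```python
from h import *
s=status.state(); w,x,y,z=s["eef_rot"]; R=Rn.from_quat([x,y,z,w]).as_matrix(); print(s["ee_pos"],"tool y yaw",np.arctan2(R[1,1],R[0,1]),s["time_s"])
im=imaging.camera("wrist"); cv2.imwrite("pics/w1.png",im)
for t in("grip","station"): find(landmark_of,t,"wrist")
h=cv2.cvtColor(im,cv2.COLOR_BGR2HSV); m=cv2.inRange(h,(22,170,120),(33,255,255)); n,l,st,c=cv2.connectedComponentsWithStats(m)
k=1+st[1:,4].argmax(); b=cv2.boxPoints(cv2.minAreaRect(cv2.findNonZero((l==k).astype('uint8')))); print(b,[ray("wrist",q,.162)[:2].round(4) for q in b])
```

```text
[0.67632807 0.02604333 0.25222029] tool y yaw 0.12021265734963804 2.8
call wrist grip 0.9 [0.683 0.018 0.144] [324. 249.]
call wrist station 0.97 [0.685 0.021 0.005] [324. 201.]Traceback (most recent call last):
  File "<stdin>", line 6, in <module>
ValueError: attempt to get argmax of an empty sequence
```

View pics/w1.png

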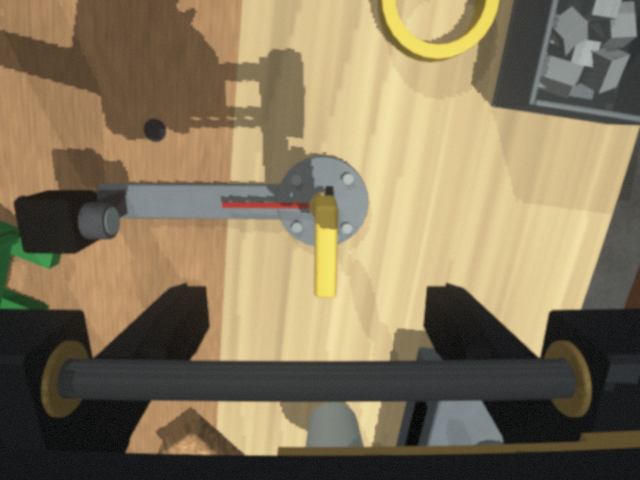

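The wrist picture shows the yellow bar at about (325,225–295), the red sight from (223,205) to (315,206) pointing at the camera lens (98,220), and the base disc centred at (322,201). The bar is already nearly square to the jaws.

Run:
```python
from h import *
im=cv2.imread("pics/w1.png"); h=cv2.cvtColor(im,cv2.COLOR_BGR2HSV)
r=((h[...,0]<8)|(h[...,0]>172))&(h[...,1]>130)&(h[...,2]>80); r[:195]=0;r[215:]=0;r[:,:200]=0;r[:,305:]=0
v,u=np.nonzero(r); P=np.array([ray("wrist",(a,c),.022)[:2] for a,c in zip(u,v)])
a=np.polyfit(P[:,0],P[:,1],1); print("sight yaw",np.arctan(a[0]),"y at .684",np.polyval(a,.684),"tip",P[:,0].min(), len(P))
for q in((314,226),(337,226),(315,296),(335,296)): print(ray("wrist",q,.162).round(4))
print("disc",ray("wrist",(322,201),.012), "lens",ray("wrist",(98,220),.085))
```

```text
sight yaw 0.10443265894120451 y at .684 0.02017191005097426 tip 0.5890348615106779 377
[0.6736 0.0373 0.162 ]
[0.6873 0.0389 0.162 ]
[ 0.6797 -0.0082  0.162 ]
[ 0.6922 -0.0067  0.162 ]
disc [0.68254361 0.02252616 0.012     ] lens [5.01862436e-01 4.24124855e-04 8.50000000e-02]
```

Emit:
jog_arm([
  [[0.7, -0.5, -3], -0.01, 1],
  [[0, 0, -3], 0, 1],
  [[0, 0, -3], 0, 1],
  [[0, 0, -2.3], 0, 1],
  [[0, 0, 0], 0, 1],
  [[0, 0, 0], 0, 1],
])

```text
time_s: 3.7
ee_pos: [0.6842, 0.0214, 0.1412]
eef_rot: [0.001, 0.667, 0.745, 0.001]
contact_force: [1.0, 0.2, 0.6]
width: 0.0878
grip_force: 0.0
```

Run:
```python
from h import *
s=status.state(); print(s["ee_pos"])
cv2.imwrite("pics/w2.png",imaging.camera("wrist"))
for t in("grip",): find(landmark_of,t,"wrist")
```

```text
[0.68424736 0.02140548 0.14120802]
call wrist grip 0.55 [0.68  0.019 0.145] [303. 321.]
call wrist grip 0.55 [0.683 0.02  0.007] [313. 225.]
call wrist grip 0.2 [0.681 0.021 0.002] [310. 221.]
```

View pics/w2.png

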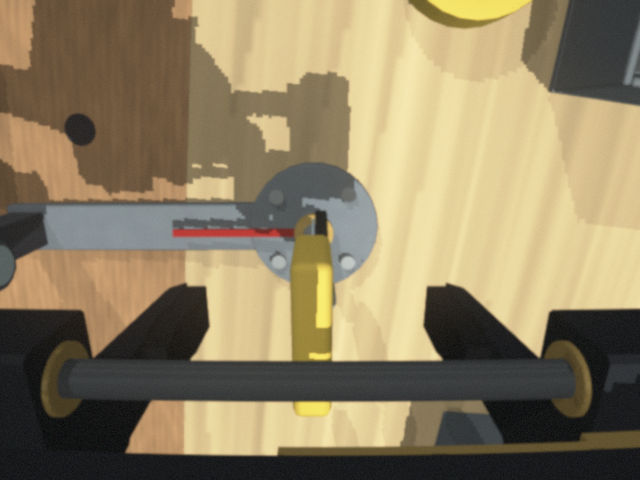

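The bar (u≈312) sits within about 1 mm of the middle of the jaws (u≈316). Closing the gripper.

Emit:
jog_arm([
  [[0, 0, 0], 0, -1],
  [[0, 0, 0], 0, -1],
  [[0, 0, 0], 0, -1],
  [[0, 0, 0], 0, -1],
  [[0, 0, 0], 0, -1],
  [[0, 0, 0], 0, -1],
  [[0, 0, 0], 0, -1],
  [[0, 0, 0], 0, -1],
], grip_force=40)

```text
time_s: 4.8
ee_pos: [0.6828, 0.0208, 0.1396]
eef_rot: [-0.001, 0.667, 0.745, -0.001]
contact_force: [-3.7, 0.3, 0.9]
width: 0.0138
grip_force: 40.0
```

Gripped (13.8 mm). Turning by +0.31.

Emit:
jog_arm([
  [[0, 0, 0], 0.06, -1],
  [[0, 0, 0], 0.06, -1],
  [[0, 0, 0], 0.06, -1],
  [[0, 0, 0], 0.06, -1],
  [[0, 0, 0], 0.07, -1],
  [[0, 0, 0], 0, -1],
  [[0, 0, 0], 0, -1],
  [[0, 0, 0], 0, -1],
])

```text
time_s: 5.8
ee_pos: [0.6827, 0.0207, 0.1396]
eef_rot: [-0.001, 0.545, 0.839, -0.001]
contact_force: [-4.6, -0.7, 3.3]
width: 0.0139
grip_force: 40.0
```

Run:
```python
from h import *
s=status.state(); w,x,y,z=s["eef_rot"]; R=Rn.from_quat([x,y,z,w]).as_matrix(); print(s["ee_pos"],"tool y yaw",np.arctan2(R[1,1],R[0,1]))
cv2.imwrite("pics/w3.png",imaging.camera("wrist")); 
for c in("top","scene"):
    cv2.imwrite(f"pics/{c}3.png",imaging.camera(c)); find(landmark_of,"dot_orange",c)
for c,b in(("wrist",(0,640,0,300)),("top",(280,340,180,260)),("scene",(290,370,260,325))):
    im=cv2.imread(f"pics/{'w' if c=='wrist' else c}3.png"); h=cv2.cvtColor(im,cv2.COLOR_BGR2HSV)
    r=((h[...,0]<6)|(h[...,0]>172))&(h[...,1]>150)&(h[...,2]>70); q=np.zeros_like(r); q[b[2]:b[3],b[0]:b[1]]=1; r&=q
    n,l,st,_=cv2.connectedComponentsWithStats(r.astype('uint8')); 
    if n<2: print(c,"none"); continue
    k=1+st[1:,4].argmax(); v,u=np.nonzero(l==k)
    P=np.array([ray(c,(a,e),.022)[:2] for a,e in zip(u,v)]); a=cv2.fitLine(P.astype('f4'),cv2.DIST_L2,0,.001,.001).ravel(); d=a[:2]*np.sign(a[0])
    far=P[P[:,0].argmin()]; print(c,st[k],"yaw",np.arctan2(d[1],d[0]),"tip",far,"tip dir",np.arctan2(.021-far[1],.683-far[0]))
    D=a[2:]; t=(.395-D[0])/d[0]; print("  line at x=.398:",D[1]+t*d[1])
```

```text
[0.68274455 0.02074414 0.13963907] tool y yaw 0.4190605536223884
call top dot_orange 0.71 [ 0.396 -0.241  0.086] [406. 298.]
call top dot_orange 0.59 [ 0.357 -0.094  0.082] [351. 313.]
call scene dot_orange 0.78 [ 0.356 -0.092  0.088] [346. 195.]
call scene dot_orange 0.66 [ 0.395 -0.242  0.083] [294. 186.]
call scene dot_orange 0.53 [0.366 0.236 0.087] [455. 243.]
wrist [186 236 112  38 688] yaw 0.72421527 tip [ 0.61097399 -0.0414976 ] tip dir 0.7146855024087853
  line at x=.398: -0.23506904
top [324 213   8   9  14] yaw 0.7037214 tip [ 0.61368855 -0.04475139] tip dir 0.7590456940482514
  line at x=.398: -0.22850895
scene none
```

View pics/w3.png

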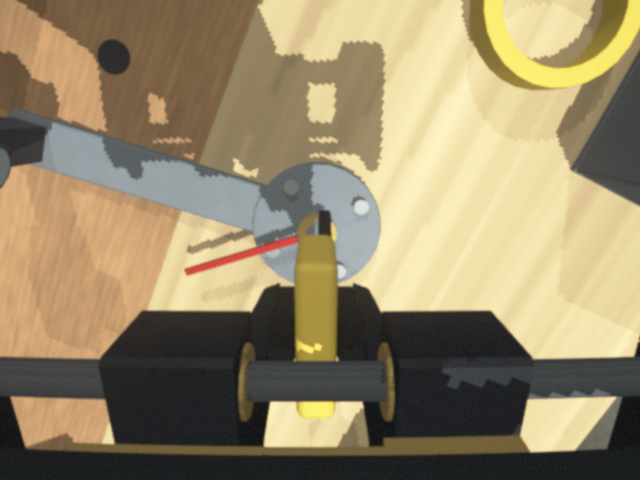

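The picture shows the bar held between the pads and the sight running from (298,240) to (187,272). Its yaw is about 0.725 and it needs about 0.743, so I'll add 0.01 and re-measure, including the dot's own colour blob.

Emit:
jog_arm([
  [[0, 0, 0], 0.01, -1],
  [[0, 0, 0], 0, -1],
  [[0, 0, 0], 0, -1],
  [[0, 0, 0], 0, -1],
])

```text
time_s: 6.55
ee_pos: [0.6827, 0.0207, 0.1396]
eef_rot: [-0.001, 0.54, 0.841, -0.001]
contact_force: [-5.7, -0.8, 2.5]
width: 0.0133
grip_force: 40.0
```

Run:
```python
from h import *
im=imaging.camera("scene"); h=cv2.cvtColor(im,cv2.COLOR_BGR2HSV); m=cv2.inRange(h,(5,160,120),(18,255,255)); q=m*0; q[176:196,283:304]=1; v,u=np.nonzero(m*q)
dot=ray("scene",(u.mean(),v.mean()),.085); print("dot",len(u),u.mean(),v.mean(),dot)
s=status.state(); w,x,y,z=s["eef_rot"]; R=Rn.from_quat([x,y,z,w]).as_matrix(); ty=np.arctan2(R[1,1],R[0,1]); print("tool y yaw",ty,"2t-yaw",2*ty-.11,s["width"],s["grip_force"])
im=imaging.camera("wrist"); h=cv2.cvtColor(im,cv2.COLOR_BGR2HSV)
r=((h[...,0]<6)|(h[...,0]>172))&(h[...,1]>150)&(h[...,2]>70); r[300:]=0
n,l,st,_=cv2.connectedComponentsWithStats(r.astype('uint8')); k=1+st[1:,4].argmax(); v,u=np.nonzero(l==k)
P=np.array([ray("wrist",(a,e),.022)[:2] for a,e in zip(u,v)]); a=cv2.fitLine(P.astype('f4'),cv2.DIST_L2,0,.001,.001).ravel(); d=a[:2]*np.sign(a[0])
print("sight yaw",np.arctan2(d[1],d[0]),"want",np.arctan2(.021-dot[1],.683-dot[0]),s["time_s"])
for D in(dot[:2],[.3955,-.2425]): e=np.array(D)-a[2:]; print("perp off mm",1000*(d[0]*e[1]-d[1]*e[0]))
```

```text
dot 0 nan nan [nan nan nan]
tool y yaw 0.42908829720681513 2t-yaw 0.7481765944136303 0.013961383859158055 39.989251010119915
sight yaw 0.74463004 want nan 6.6
perp off mm nan
perp off mm 2.0307631593492745<stdin>:3: RuntimeWarning: Mean of empty slice.
  ret = ret.dtype.type(ret / rcount)
```

Run:
```python
from h import *
for f in("scene","scene3"):
    h=cv2.cvtColor(cv2.imread(f"pics/{f}.png"),cv2.COLOR_BGR2HSV)[176:198,281:306]; m=cv2.inRange(h,(4,170,60),(20,255,255))
    n,l,st,c=cv2.connectedComponentsWithStats(m)
    for k in range(1,n): uv=c[k]+[281,176]; X=ray("scene",uv,.085); print(f,st[k],uv,X,np.arctan2(.021-X[1],.683-X[0]))
```

```text
scene [ 8  6  9  8 52] [292.96153846 185.69230769] [ 0.39702538 -0.24268515  0.085     ] 0.744868971996899
```

The dot's blob puts the wanted direction at 0.745 rad, and the sight measures 0.745 rad. The grip is steady, so I'm handing in.

```bash
python3 -c "
from station import order
print(order.close_job())"
```

```text
the job is handed in; nothing more can be done
None
```

I handed the job in with the mirror grip held at 40 N and the sight measured at 0.745 rad, matching the orange dot's direction of 0.745 rad; the close-out call gave no verdict.

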